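# Fit the nested shaker lids and lift off the cover alone

## Robot

A 6-joint arm with a two-finger parallel gripper is mounted at the origin on a cart in front of the work surface, level with it; the furniture and walls round the work are solid. World frame = base frame: x ahead of the robot, y to its left, z up, the work surface at z = 0. Lengths are in m, angles in rad, forces in N, time in s.
With the tool pointing down it reaches from about 0.275 to 0.725 m from the base axis. Payload 5.6 kg.
Tool frame: the origin (TCP) lies midway between the tips of the shut fingers; the grasp point (between the pads) lies 19 mm behind it; z points along the fingers, y is the line along which they close (so a half turn about z gives the same grasp; the last joint's range is limited). The gripper opens to 85 mm and grips with 20 to 120 N. Pads are 22 mm wide; open, the fingers measure 114 mm over their backs; the gripper's body (76 mm by 85 mm) begins 54 mm behind the grasp point. The pads swing forward as they close: fully open they stand 13 mm farther back than shut.
Start: joints at [-1.052, 0.255, 0.108, 0, -1.424, -0.285], TCP at [0.127, -0.535, 0.231] pointing down, gripper open.
Joint ranges: [-2.95, 2.95], [-1.21, 1.97], [-1.09, 1.5], [-2.87, 1.71], [-2.94, -0.07], [-3.05, 3.05]. Speed limits (rad/s): [2.57, 2.57, 3.14, 3.14, 3.14, 3.14].

## Interface

Orientations are given as a unit quaternion [x, y, z, w].
In Python, from workcell import sensors, camera, get_calibration, close_job gives the robot as it stands. The module is installed in compiled form; this text tells all that it offers.
- The arm moves only by the tool play_rows, never from a script. Its argument "commands" is a list of rows, each a list of 7 numbers: the shift along the tool's x, y, z as a fraction of full scale, then the turn, a rotation vector about the tool's x, y, z as a fraction of full scale, then the closure, from 0 (fully open) to 1 (shut). A call has 1 to 10 rows; each row shifts and turns the commanded pose from where the row before left it, along the tool's axes as they then stand; what a row does not reach is not made up. Full scale, the value 1, is 25 mm for a shift and 4 degrees for a turn. A row lasts 1/12 s, in which the tool goes at most 41.7 mm and 7.16 degrees, less where a joint would pass 70% of its speed; a pose out of reach is approached as far as the arm can. A call with a number of a shift or a turn outside -1 to 1 is refused whole. A call with a gripper value outside its range is refused whole. The fingers move at their own pace and stop on an object; "force" is the grip in N (left out, the last holds). Time passes only in rows, so rows that do not move let the fingers close. It gives the time, the measured TCP pose, the force, the opening and the grip force at its end, in the units of the state.
- sensors.sense(): the state, without advancing time (a new reading comes with each control period).
- camera(name): name is "scene" or "top"; returns (picture, depth): 420x560x3 uint8, red, green, blue; 420x560 float32, m along the optical axis (not along the pixel's ray), 0 where there is no reading.
- get_calibration(name): a dict with "fov_y" (degrees; the focal length in pixels is half the picture's height over the tangent of half this angle, whatever the lens; pixels are square), "cx", "cy" (the principal point, pixels), "camera_from_world" (4x4, takes a point from world to camera coordinates). Camera axes: x right, y down, z forward; pixel columns grow to the right and rows downward; lengths in m; the calibration is good to about 2 mm. A picture is of the moment at which its call begins. get_calibration takes no time and is no camera call.
- close_job(): hands the job in; it is judged then, once.
The state is a dict: "time": time; "q": joint angles; "joint_velocities": joint speeds; "joint_efforts": joint torques, N m; "tcp_pos": TCP position; "eef_rot": TCP orientation; "force": force on the tool from outside, world axes, zero at the start; "moment": the same for the moment, N m; "gripper_width": finger opening in m; "gripper_force": force on a finger pad.
Only numpy, scipy, OpenCV 4.12 (cv2) and the standard library are available. Lean on these libraries where they do the work, as an engineer would, in place of code of your own. Each camera call takes 0.05 s, during which the arm holds its last target. There are 200 camera calls.

## Task

Swing the magnifier's arm to the left, to its stop, so that it is clear of the shaker tin; then lift the sifter lid with the cover still nested on it, carry the two together and set them down (not dropped) fully home on the tin, and let go. Next lift the cover alone, so that the sifter lid stays seated and undisturbed, and finish while still holding the cover level in the air, with its lower rim above the top of the sifter lid's knob and touching nothing but the gripper. Leave the tin standing where it is and the timer, dropper bottle and soap bar alone.

Things in the scene. Friction and masses are not known exactly. Their poses are not given: they have to be found in the camera images.
- magnifier_arm (a joint): hinge of the magnifier's swing arm (vertical axis, on top of its post): 0 with the lens over the tin, grows as the arm swings clockwise seen from above (lens moves to the robot's left), stop at 1.3 rad. Starts at 0 to 0.2. Light friction (about 0.12 N m), stays where it is left.
- magnifier_hinge (a point): point on the hinge axis at the top of the magnifier's post, 200 mm above the worktop. The post (diameter 16 mm) stands on a fixed dark disc foot of diameter 86 mm; neither moves. The hub on it (diameter 28 mm) reaches 28 mm above this point. With the arm's joint at 0 the arm points along this frame's -x axis.
- magnifier_pin (a point): top of the upright round black pin by which the swing arm is moved: pin diameter 14 mm, standing 38 mm above the flat arm bar (the lowest 3 mm is a washer of diameter 20 mm), 110 mm from the hinge axis; pin top is 255 mm above the worktop. The arm bar is 16 mm wide and 10 mm thick.
- magnifier_lens (a point): centre of the magnifier's round lens, 175 mm from the hinge axis, 212 mm above the worktop; its black ring has outer diameter 102 mm and is 12 mm thick.
- tin: open round grey shaker tin, outer diameter 90 mm, inner diameter 84 mm, 80 mm high, loose, 0.9 kg, standing upright below the lens. Origin: centre of its underside, z up.
- sifter_lid: inner lid, steel, loose, about 0.2 kg; origin at the centre of its underside, z up. Plug of diameter 80 mm, 14 mm deep, tapered to 68 mm at the bottom; flange of diameter 90 mm from 14 to 18 mm, with small sifting holes; knob above. Starts on the worktop on its plug, the cover on it. Home on the tin its flange lies on the rim, this origin 66 mm above the tin's.
- sifter_knob (a point): centre of the top of the sifter lid's knob, 68 mm above that lid's origin: plain round upright, diameter 17 mm, 50 mm long. It passes up through the cover's collar with 2.5 mm play all round and its top 25 mm stand out above the collar. Lifting by it carries the cover too.
- cover: outer lid, aluminium, loose, about 0.1 kg: flat round plate 3 mm thick, diameter 106 mm, its skirt (inner diameter 100 mm) reaching 12 mm below the plate. Origin: centre of the plate's underside, which rests on the sifter lid's flange, 18 mm above that lid's origin; z up. Lifted by its collar it comes away alone; its lower rim clears the knob's top once lifted 62 mm.
- cover_collar (a point): centre of the top of the cover's upright open collar, 25 mm above the cover's origin: outer diameter 29 mm, bore 22 mm, 22 mm tall above the plate.
- wash_timer: red wind-up timer, 60 x 67 x 62 mm, loose bystander; origin at the centre of its underside.
- stain_dropper: small dark dropper bottle, 33 x 34 x 102 mm, loose bystander; origin at the centre of its underside.
- soap_bar: pale block of laundry soap, 80 x 98 x 30 mm, loose bystander; origin at the centre of its underside.

How it is judged:
On the way, in this order (a step that is already met when the one before it is completed fails the run):
1. the magnifier's arm is swung to the left, within 0.25 rad of its stop (value of joint magnifier_arm above 1.05 rad), for 0.1 s.
2. sifter lid and cover are lifted together, at least 40 mm off the worktop, by the fingers on the sifter lid (height (world z) of sifter_lid above 0.04 m and contact force between the fingers and sifter_lid above 0.5 N and z of cover in the frame of sifter_lid between 0.014 and 0.023 m and horizontal distance between cover and sifter_lid below 0.008 m), for 0.2 s.
3. both lids sit home on the tin, nested, and the fingers have let go (z of sifter_lid in the frame of tin between 0.062 and 0.07 m and horizontal distance between sifter_lid and tin below 0.005 m and angle between sifter_lid's own z axis and vertical below 0.06 rad and z of cover in the frame of sifter_lid between 0.014 and 0.023 m and horizontal distance between cover and sifter_lid below 0.008 m and contact force between the fingers and sifter_lid below 0.1 N and contact force between the fingers and cover below 0.1 N), for 0.2 s.
At the end, for the whole second after the job is handed in: Cover held still, within 0.2 rad of level, origin over 80 mm above the sifter lid's, touching only the gripper; sifter lid home on the tin (height 4 mm, centre 5 mm, 0.06 rad), untouched by the robot; tin upright within 30 mm of its start; magnifier arm at 1.05 rad or more (z of sifter_lid in the frame of tin between 0.062 and 0.07 m and horizontal distance between sifter_lid and tin below 0.005 m and angle between each of sifter_lid, tin's own z axis and vertical below 0.06 rad and z of cover in the frame of sifter_lid above 0.08 m and angle between cover's own z axis and vertical below 0.2 rad and contact force between the fingers and cover above 0.5 N and contact force between the arm and sifter_lid below 0.1 N and contact force between the arm and tin below 0.1 N and contact force between cover and sifter_lid below 0.05 N and contact force between cover and tin below 0.05 N and contact force between cover and magnifier below 0.05 N and linear speed of cover below 0.03 m/s and linear speed of sifter_lid below 0.02 m/s and value of joint magnifier_arm above 1.05 rad and distance of tin from where it was at the start of the episode below 0.03 m); the arm keeps its last pose, push and grip.
It fails at once if the cover comes away from the sifter lid by more than 10 mm while the sifter lid is not home in the tin (z of cover in the frame of sifter_lid above 0.028 m and (z of sifter_lid in the frame of tin above 0.073 m or z of sifter_lid in the frame of tin below 0.058 m or horizontal distance between sifter_lid and tin above 0.008 m)).
It fails at once if the lids are dropped (linear speed of sifter_lid above 0.6 m/s and contact force between the fingers and sifter_lid below 0.1 N).
It fails at once if a bystander is moved more than 20 mm or tipped over (distance of any of wash_timer, stain_dropper, soap_bar from where it was at the start of the episode above 0.02 m or angle between any of wash_timer, stain_dropper, soap_bar's own z axis and vertical above 0.4 rad).
It also fails if it takes over 72 s, if anything falls off the work surface, if the arm or the gripper's body presses on something with over 40 N, if the wrist force passes 120 N, or if a joint passes its speed limit or range.

## Working session

There is one attempt and no reset: what is moved stays moved. The work goes in short steps, Python scripts to look and compute and a tool call to move; the robot and the scene stay as the last step left them, time stands still between calls to the robot, and variables do not carry over. Pictures are saved under pics/ and viewed, at most 10 in all, crops included, and the job is handed in when it is done.

Besides the shell and the picture viewer there is one more tool, called after "Emit:" by a JSON object that holds its "fn" and its "kwargs", one argument or row to a line. play_rows: Moves the arm, as the interface text tells. Its arguments: {"type":"object","properties":{"commands":{"type":"array"},"force":{"type":"number"}},"required":["commands"]}

```bash
mkdir -p pics; cat > h.py <<'E'
import numpy as np, cv2
from workcell import sensors, camera, get_calibration, close_job
from scipy.spatial.transform import Rotation as R
def snap(n,f=None):
    p,d=camera(n)
    if f: cv2.imwrite(f'pics/{f}.png',p[:,:,::-1])
    return p,d
def cal(n):
    c=get_calibration(n); f=210/np.tan(np.radians(c['fov_y'])/2); return f,c['cx'],c['cy'],np.array(c['camera_from_world'])
def cloud(n,d):
    f,cx,cy,T=cal(n); v,u=np.mgrid[:d.shape[0],:d.shape[1]]
    P=np.stack([(u-cx)/f*d,(v-cy)/f*d,d],-1); return (P-T[:3,3])@T[:3,:3]
def ray(n,u,v,z):
    f,cx,cy,T=cal(n); r=T[:3,:3].T@np.array([(u-cx)/f,(v-cy)/f,1]); o=-T[:3,:3].T@T[:3,3]
    return o+r*(z-o[2])/r[2]
E
python3 - <<'E'
from h import *
for n in('scene','top'):
    p,d=snap(n,n+'0'); np.savez(n+'0',p=p,d=d)
    T=cal(n)[3]; print(n,cal(n)[:3],-T[:3,:3].T@T[:3,3],T[2,:3],(d>0).mean())
s=sensors.sense(); print(s['tcp_pos'],s['eef_rot'],R.from_quat(s['eef_rot']).as_matrix(),s['gripper_width'])
E
```

```text
scene (np.float64(489.76246588841565), 278.57700701024777, 207.8730755962839) [0.06611628 0.5013621  0.86589461] [ 0.44873705 -0.61988628 -0.64372049] 0.996016156462585
top (np.float64(425.45535403968796), 278.68868597131296, 208.12107829106003) [ 0.39580854 -0.14558774  1.01321004] [ 0.1430331  -0.00968613 -0.98967051] 0.9960119047619047
[ 0.12736919 -0.53459342  0.23048115] [-1.16604887e-01  9.93178007e-01  8.51747669e-04 -1.45229683e-04] [[-9.72806558e-01 -2.31618572e-01 -4.87113736e-04]
 [-2.31619066e-01  9.72805150e-01  1.65800512e-03]
 [ 8.98419722e-05  1.72574309e-03 -9.99998507e-01]] 0.08526392670683686
```

View pics/scene0.png

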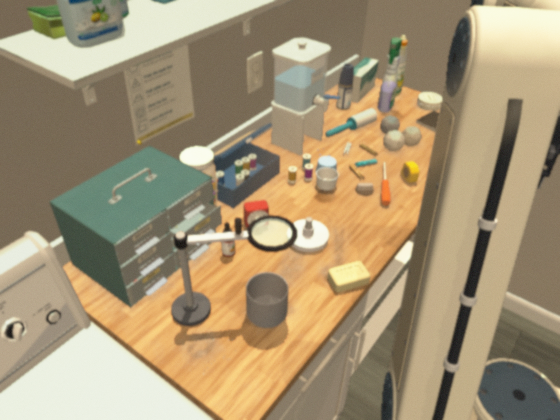

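View pics/top0.png

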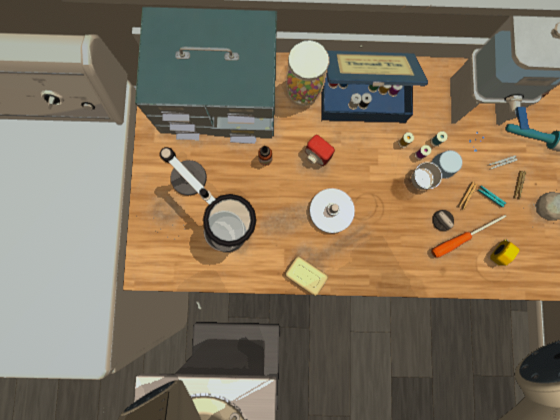

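The scene view shows the magnifier (hub at 180,240, lens at 271,232), the tin at (267,300) and the lids at (308,234). In the top view the hub is at (167,154), the pin about (207,193), the lens at (229,220), the lids at (332,210), the timer at (320,150), the dropper at (265,155) and the soap at (306,275).

```bash
python3 - <<'E'
from h import *
d=np.load('top0.npz'); p=d['p'];P=cloud('top',d['d']); s=np.load('scene0.npz'); Ps=cloud('scene',s['d'])
hsv=cv2.cvtColor(p,cv2.COLOR_RGB2HSV)
def circ(pts):
    A=np.c_[2*pts,np.ones(len(pts))]; b=(pts**2).sum(1); x=np.linalg.lstsq(A,b,rcond=None)[0]; return x[:2],np.sqrt(x[2]+x[:2]@x[:2])
def box(c0,c1,r0,r1,zl,zh,Q=P):
    q=Q[r0:r1,c0:c1].reshape(-1,3); return q[(q[:,2]>zl)&(q[:,2]<zh)]
def rep(n,q): print(n,len(q),'med',np.median(q,0).round(4),'min',q.min(0).round(3),'max',q.max(0).round(3))
rep('hub',box(155,182,142,170,.215,.24)); rep('ring',box(200,260,190,250,.205,.23))
rep('pin',box(190,220,175,205,.235,.27)); rep('cover',box(305,360,185,235,.022,.045)); rep('collar',box(305,360,185,235,.05,.06))
rep('knob',box(305,360,185,235,.06,.08)); rep('tin',box(195,260,190,260,.07,.09))
rep('timer',box(300,340,130,170,.02,.09)); rep('drop',box(250,280,140,172,.02,.13)); rep('soap',box(280,332,250,298,.01,.05))
for n,q in(('ring',box(200,260,190,250,.205,.23)),):
    c=cv2.convexHull(q[:,:2].astype('f4'))[:,0]; print(n,circ(c))
c=cv2.convexHull(box(305,360,185,235,.022,.045)[:,:2].astype('f4'))[:,0]; print('cover',circ(c))
# scene view
rep('s hub',box(170,192,228,250,.21,.24,Ps)); rep('s pin',box(228,248,212,242,.235,.27,Ps))
q=box(240,295,270,330,.074,.084,Ps);rep('s tin',q); print(circ(q[:,:2]))
q=box(280,335,215,255,.022,.034,Ps);rep('s cov',q);print(circ(cv2.convexHull(q[:,:2].astype('f4'))[:,0]))
rep('s knob',box(280,335,215,255,.055,.08,Ps))
rep('s timer',box(235,275,198,235,.02,.08,Ps))
E
```

```text
hub 238 med [0.6033 0.0586 0.2224] min [0.581 0.035 0.215] max [0.624 0.077 0.229]
ring 2287 med [ 0.4871 -0.0589  0.2146] min [ 0.436 -0.109  0.209] max [ 0.542 -0.003  0.229]
pin 58 med [ 0.5306 -0.0152  0.2534] min [ 0.525 -0.021  0.236] max [ 0.537 -0.008  0.257]
cover 218 med [ 0.5372 -0.276   0.023 ] min [ 0.488 -0.331  0.022] max [ 0.588 -0.229  0.045]
collar 3 med [ 0.5329 -0.274   0.0566] min [ 0.53  -0.276  0.054] max [ 0.538 -0.272  0.059]
knob 47 med [ 0.5365 -0.2797  0.0661] min [ 0.529 -0.289  0.061] max [ 0.546 -0.273  0.071]
tin 74 med [ 0.4407 -0.021   0.078 ] min [ 0.433 -0.065  0.071] max [0.476 0.008 0.083]
timer 595 med [ 0.6719 -0.2443  0.0593] min [ 0.646 -0.28   0.021] max [ 0.708 -0.214  0.066]
drop 228 med [ 0.6564 -0.1184  0.0627] min [ 0.645 -0.134  0.021] max [ 0.687 -0.086  0.102]
soap 918 med [ 0.3831 -0.2217  0.0281] min [ 0.34  -0.271  0.015] max [ 0.426 -0.173  0.034]
ring (array([ 0.49040427, -0.0560828 ]), np.float64(0.05336696738310541))
cover (array([ 0.5378134 , -0.28088092]), np.float64(0.05069302440665346))
s hub 225 med [0.6035 0.0672 0.223 ] min [0.589 0.045 0.21 ] max [0.624 0.079 0.231]
s pin 88 med [ 0.5299 -0.0097  0.2496] min [ 0.525 -0.019  0.235] max [ 0.539 -0.004  0.258]
s tin 288 med [ 0.4776 -0.0319  0.0793] min [ 0.433 -0.079  0.074] max [0.524 0.012 0.084]
(array([ 0.47821354, -0.03309144]), np.float64(0.04326767967887647))
s cov 338 med [ 0.5263 -0.2759  0.0234] min [ 0.485 -0.33   0.022] max [ 0.586 -0.225  0.034]
(array([ 0.53782591, -0.27854495]), np.float64(0.05174732109585831))
s knob 45 med [ 0.5371 -0.2762  0.0668] min [ 0.529 -0.286  0.056] max [ 0.547 -0.269  0.071]
s timer 449 med [ 0.6759 -0.2366  0.0591] min [ 0.648 -0.276  0.021] max [ 0.77  -0.211  0.066]
```

```bash
cat >> h.py <<'E'
def plan(x,y,z,phi):
    """turn (units of 4 deg, tool z) to bring tool y to world angle phi (deg, mod 180), then shift in turned tool axes, units of 25 mm"""
    s=sensors.sense(); M=R.from_quat(s['eef_rot']).as_matrix()
    a=np.degrees(np.arctan2(M[1,1],M[0,1])); t=(phi-a+90)%180-90
    g=np.radians(a+t); X=np.array([np.sin(g),-np.cos(g),0]); Y=np.array([np.cos(g),np.sin(g),0])
    M2=np.c_[X,-Y*-1,[0,0,-1]]
    if np.linalg.det(M2)<0: M2[:,0]*=-1
    dl=M2.T@(np.array([x,y,z])-s['tcp_pos'])/.025
    tilt=M.T@np.array([0,0,-1])
    print('t',s['time'],'tcp',s['tcp_pos'].round(4) if hasattr(s['tcp_pos'],'round') else s['tcp_pos'],'phi',round(a,1),'turn z',round(-t/4,2),'shift',dl.round(2),'q6',round(s['q'][5],2),'w',round(s['gripper_width'],4),'tilt',tilt.round(3))
E
python3 -c "
from h import *
plan(.530,-.013,.29,135)"
```

```text
t 0.1 tcp [ 0.1274 -0.5346  0.2305] phi 103.4 turn z -7.9 shift [-26.14   3.36  -2.38] q6 -0.28 w 0.0853 tilt [-0.    -0.002  1.   ]
```

Emit:
{"fn": "play_rows", "kwargs": {
  "commands": [
    [0,0,-0.6,0,0,-1,0.55],
    [0,0,-0.6,0,0,-1,0.55],
    [0,0,-0.6,0,0,-1,0.55],
    [0,0,-0.6,0,0,-1,0.55],
    [0,0,0,0,0,-1,0.55],
    [0,0,0,0,0,-1,0.55],
    [0,0,0,0,0,-1,0.55],
    [0,0,0,0,0,-0.9,0.55],
    [-1,0.1,0,0,0,0,0.55],
    [-1,0.1,0,0,0,0,0.55]
  ],
  "force": 40
}}

```text
time: 0.93
tcp_pos: [0.159, -0.4958, 0.2901]
eef_rot: [-0.382, 0.924, 0.001, -0.0]
force: [0.7, -0.5, 0.5]
gripper_width: 0.0384
gripper_force: 0.0
```

Emit:
{"fn": "play_rows", "kwargs": {
  "commands": [
    [-1,0.1,0,0,0,0,0.55],
    [-1,0.1,0,0,0,0,0.55],
    [-1,0.1,0,0,0,0,0.55],
    [-1,0.1,0,0,0,0,0.55],
    [-1,0.1,0,0,0,0,0.55],
    [-1,0.1,0,0,0,0,0.55],
    [-1,0.1,0,0,0,0,0.55],
    [-1,0.1,0,0,0,0,0.55],
    [-1,0.1,0,0,0,0,0.55],
    [-1,0.1,0,0,0,0,0.55]
  ]
}}

```text
time: 1.77
tcp_pos: [0.3188, -0.3004, 0.291]
eef_rot: [-0.383, 0.924, 0.0, -0.0]
force: [0.7, -0.7, 0.3]
gripper_width: 0.0387
gripper_force: 0.0
```

Emit:
{"fn": "play_rows", "kwargs": {
  "commands": [
    [-1,0.2,0,0,0,0,0.55],
    [-1,0.2,0,0,0,0,0.55],
    [-1,0.2,0,0,0,0,0.55],
    [-1,0.2,0,0,0,0,0.55],
    [-1,0.2,0,0,0,0,0.55],
    [-1,0.2,0,0,0,0,0.55],
    [-1,0.2,0,0,0,0,0.55],
    [-1,0.2,0,0,0,0,0.55],
    [-1,0.2,0,0,0,0,0.55],
    [-1,0.2,0,0,0,0,0.55]
  ]
}}

```text
time: 2.6
tcp_pos: [0.4601, -0.0883, 0.291]
eef_rot: [-0.383, 0.924, 0.0, -0.0]
force: [0.7, -0.4, 0.2]
gripper_width: 0.0386
gripper_force: 0.0
```

```bash
python3 -c "
from h import *
plan(.530,-.013,.27,135)"
```

```text
t 2.6 tcp [ 0.4601 -0.0883  0.291 ] phi 135.0 turn z 0.0 shift [-4.11  0.15  0.84] q6 -0.93 w 0.0386 tilt [-0.    -0.001  1.   ]
```

Emit:
{"fn": "play_rows", "kwargs": {
  "commands": [
    [-1,0,0,0,0,0,0.55],
    [-1,0.1,0,0,0,0,0.55],
    [-1,0,0,0,0,0,0.55],
    [-0.8,0,0,0,0,0,0.55],
    [0,0,0,0,0,0,0.55],
    [0,0,0,0,0,0,0.55]
  ]
}}

```text
time: 3.1
tcp_pos: [0.5253, -0.02, 0.2902]
eef_rot: [-0.383, 0.924, 0.0, -0.001]
force: [0.5, -1.0, -0.0]
gripper_width: 0.0385
gripper_force: 0.0
```

```bash
python3 -c "
from h import *
plan(.530,-.013,.227,135); p,d=snap('scene','s1'); cv2.imwrite('pics/s1.png',cv2.resize(p[150:350,120:370,::-1],(750,600)))"
```

```text
t 3.1 tcp [ 0.5253 -0.02    0.2902] phi 135.1 turn z 0.02 shift [-0.33  0.07  2.53] q6 -1.04 w 0.0385 tilt [-0.002 -0.001  1.   ]
```

View pics/s1.png

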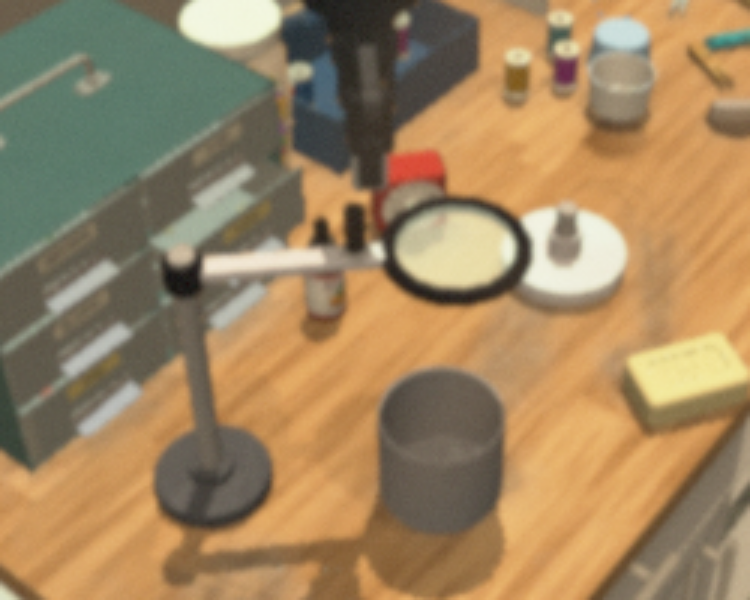

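The picture shows the pin at crop (355,228) with the fingers hovering just right of and above it, consistent with the remaining 8 mm shift. Descend.

Emit:
{"fn": "play_rows", "kwargs": {
  "commands": [
    [-0.3,0,0,0,0,0,0.55],
    [0,0.1,0.3,0,0,0,0.55],
    [0,0,0.5,0,0,0,0.55],
    [0,0,0.5,0,0,0,0.55],
    [0,0,0.5,0,0,0,0.55],
    [0,0,0.5,0,0,0,0.55],
    [0,0,0.2,0,0,0,0.55],
    [0,0,0,0,0,0,0.55]
  ]
}}

```text
time: 3.82
tcp_pos: [0.5276, -0.0139, 0.2274]
eef_rot: [-0.382, 0.924, 0.0, -0.001]
force: [-0.5, 0.5, -0.1]
gripper_width: 0.0386
gripper_force: 0.0
```

```bash
python3 - <<'E'
from h import *
plan(.530,-.013,.227,135)
h=np.array([.607,.065]);  
# arc in rows: pin from 225 deg down by 4 deg per row ; body-frame shift per row
th=225; y=[]
p0=h+.11*np.array([np.cos(np.radians(225)),np.sin(np.radians(225))]);print(p0)
for a in (215,205,195,185,175,165,155,150):
    q=h+.11*np.array([np.cos(np.radians(a)),np.sin(np.radians(a))]); print(a,q.round(3))
print('per 4deg tangential', .11*np.radians(4)/.025)
E
```

```text
t 3.8167 tcp [ 0.5276 -0.0139  0.2274] phi 135.0 turn z -0.01 shift [-0.09 -0.04  0.01] q6 -1.06 w 0.0386 tilt [-0.002 -0.002  1.   ]
[ 0.52921825 -0.01278175]
215 [0.517 0.002]
205 [0.507 0.019]
195 [0.501 0.037]
185 [0.497 0.055]
175 [0.497 0.075]
165 [0.501 0.093]
155 [0.507 0.111]
150 [0.512 0.12 ]
per 4deg tangential 0.307177948351002
```

Emit:
{"fn": "play_rows", "kwargs": {
  "commands": [
    [0,0.31,0,0,0,1,0.55],
    [0,0.31,0,0,0,1,0.55],
    [0,0.31,0,0,0,1,0.55],
    [0,0.31,0,0,0,1,0.55],
    [0,0.31,0,0,0,1,0.55],
    [0,0.31,0,0,0,1,0.55],
    [0,0.31,0,0,0,1,0.55],
    [0,0.31,0,0,0,1,0.55],
    [0,0.31,0,0,0,1,0.55],
    [0,0,0,0,0,0,0.55]
  ]
}}

```text
time: 4.65
tcp_pos: [0.4957, 0.0472, 0.2298]
eef_rot: [-0.078, 0.997, 0.0, 0.001]
force: [0.7, -0.5, 0.1]
gripper_width: 0.0383
gripper_force: 0.0
```

Emit:
{"fn": "play_rows", "kwargs": {
  "commands": [
    [0,0.31,0,0,0,1,0.55],
    [0,0.31,0,0,0,1,0.55],
    [0,0.31,0,0,0,1,0.55],
    [0,0.31,0,0,0,1,0.55],
    [0,0.31,0,0,0,1,0.55],
    [0,0.31,0,0,0,1,0.55],
    [0,0.31,0,0,0,1,0.55],
    [0,0.31,0,0,0,1,0.55],
    [0,0,0,0,0,0,0.55]
  ]
}}

```text
time: 5.4
tcp_pos: [0.5013, 0.1079, 0.2291]
eef_rot: [0.199, 0.98, 0.0, 0.0]
force: [0.3, 1.5, 0.1]
gripper_width: 0.0381
gripper_force: 0.0
```

```bash
python3 - <<'E'
from h import *
plan(.512,.12,.227,60)
P=cloud('top',snap('top','t2')[1]); 
for lo,hi in((.205,.222),):
    q=P.reshape(-1,3); q=q[(q[:,2]>lo)&(q[:,2]<hi)&(q[:,0]>.35)&(q[:,0]<.52)&(q[:,1]>-.15)&(q[:,1]<.3)]; print(len(q),np.median(q,0),q.min(0),q.max(0))
E
```

```text
t 5.4 tcp [0.5013 0.1079 0.2291] phi 67.0 turn z 1.75 shift [-0.13  0.63  0.08] q6 -2.49 w 0.0381 tilt [ 0. -0.  1.]
2231 [0.44054713 0.11340929 0.21449764] [0.39204377 0.06378787 0.20500843] [0.51992882 0.16480392 0.22022841]
```

View pics/t2.png

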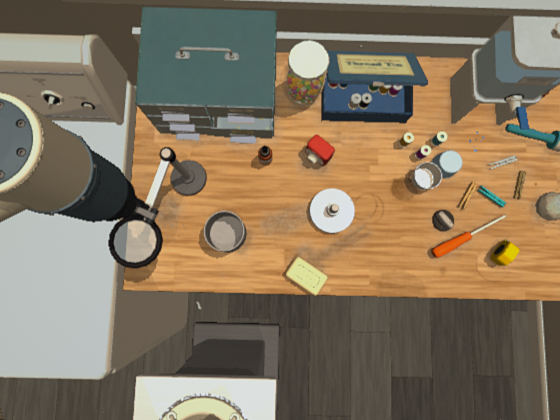

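The arm has swung: lens at (136,242), pin by the fingers at about (146,212), tin clear at (225,232). A little further to the stop.

Emit:
{"fn": "play_rows", "kwargs": {
  "commands": [
    [0,0.31,0,0,0,0.8,0.55],
    [0,0.31,0,0,0,0.8,0.55],
    [0,0.2,0,0,0,0.4,0.55]
  ]
}}

```text
time: 5.7
tcp_pos: [0.5096, 0.1253, 0.2291]
eef_rot: [0.267, 0.964, -0.0, -0.0]
force: [-1.1, -0.7, 1.2]
gripper_width: 0.0388
gripper_force: 0.7
```

```bash
cat > lens.py <<'E'
from h import *
plan(.512,.12,.227,60)
q=cloud('top',snap('top')[1]).reshape(-1,3); q=q[(q[:,2]>.205)&(q[:,2]<.222)&(q[:,0]>.35)&(q[:,0]<.52)&(q[:,1]>-.15)&(q[:,1]<.3)]
m=(q.min(0)+q.max(0))/2; m[0]=q.min(0)[0]+.051; m=m[:2]-[.607,.065]; print(m,np.degrees(np.arctan2(m[1],m[0])),sensors.sense()['force'])
E
python3 lens.py
```

```text
t 5.7 tcp [0.5096 0.1253 0.2291] phi 59.0 turn z -0.24 shift [-0.19 -0.14  0.08] q6 -2.65 w 0.0388 tilt [-0.     0.001  1.   ]
[-0.15531833  0.07344009] 154.69353089804784 [ 0.03369444  0.42460173 -0.0333525 ]
```

Emit:
{"fn": "play_rows", "kwargs": {
  "commands": [
    [0,0.25,0,0,0,0.4,0.55],
    [0,0.2,0,0,0,0.2,0.55],
    [0,0,0,0,0,0,0.55]
  ]
}}

```text
time: 6.0
tcp_pos: [0.5123, 0.1292, 0.2286]
eef_rot: [0.287, 0.958, -0.007, -0.002]
force: [-10.3, -15.7, 6.0]
gripper_width: 0.038
gripper_force: 9.4
```

```bash
python3 lens.py
```

```text
t 6.0 tcp [0.5123 0.1292 0.2286] phi 56.7 turn z -0.83 shift [-0.17 -0.32  0.07] q6 -2.7 w 0.038 tilt [-0.001  0.015  1.   ]
[-0.15187123  0.07970692] 152.30806287518678 [ -9.65973571 -15.37534092   4.58264871]
```

Emit:
{"fn": "play_rows", "kwargs": {
  "commands": [
    [0,-0.5,0,0,0,0,0.55],
    [0,-0.3,0,0,0,0,0.55],
    [0,0,-0.6,0,0,0,0.55],
    [0,0,-0.8,0,0,0,0.55],
    [0,0,-0.8,0,0,0,0.55],
    [0,0,-0.8,0,0,0,0.55],
    [0,0,0,0,0,-1,0.55],
    [0,0,0,0,0,-1,0.55],
    [0,0,0,0,0,-1,0.55],
    [0,0,0,0,0,-1,0.55]
  ]
}}

```text
time: 6.88
tcp_pos: [0.5047, 0.1188, 0.3043]
eef_rot: [0.148, 0.989, 0.001, 0.001]
force: [0.0, 0.2, -0.3]
gripper_width: 0.0385
gripper_force: 0.0
```

Emit:
{"fn": "play_rows", "kwargs": {
  "commands": [
    [0,0,0,0,0,-1,0.55],
    [0,0,0,0,0,-1,0.55],
    [0,0,0,0,0,-1,0.55],
    [0,0,0,0,0,-1,0.55],
    [0,0,0,0,0,0,0.55],
    [0,0,0,0,0,0,0.55]
  ]
}}

```text
time: 7.38
tcp_pos: [0.5047, 0.1187, 0.3041]
eef_rot: [0.013, 1.0, 0.001, 0.0]
force: [-0.6, 0.4, 0.7]
gripper_width: 0.0384
gripper_force: 0.0
```

```bash
python3 lens.py; python3 - <<'E'
from h import *
from scipy.optimize import least_squares
plan(.537,-.278,.15,90)
def fit(n,box,z,r,lo,hi):
    q=[]
    for n in n:
        P=cloud(n,snap(n)[1]).reshape(-1,3)
        m=(abs(P[:,0]-box[0])<.06)&(abs(P[:,1]-box[1])<.065)&(P[:,2]>lo)&(P[:,2]<hi); a=P[m][:,:2]
        f=least_squares(lambda x:np.hypot(*(a-x[:2]).T)-x[2],[*box,r],loss='soft_l1',f_scale=.002).x
        print(n,len(a),f)
print('tin');fit(('top','scene'),(.478,-.033),.08,.0435,.074,.084)
print('knob');fit(('top','scene'),(.537,-.278),.068,.0085,.052,.075)
P=cloud('top',snap('top')[1])
for n,h in(('knob',.068),):
  for c in('top','scene'):
    Q=cloud(c,snap(c)[1]).reshape(-1,3); m=(abs(Q[:,0]-.537)<.03)&(abs(Q[:,1]+.278)<.03)&(Q[:,2]>.064)&(Q[:,2]<.072); print(c,m.sum(),Q[m].mean(0))
    m=(abs(Q[:,0]-.537)<.06)&(abs(Q[:,1]+.278)<.06)&(Q[:,2]>.018)&(Q[:,2]<.027); print(c,'plate',(Q[m].min(0)+Q[m].max(0))/2,np.ptp(Q[m],0))
E
```

```text
t 7.3833 tcp [0.5047 0.1187 0.3041] phi 88.6 turn z 7.14 shift [-0.23  0.19  3.08] q6 -2.13 w 0.0384 tilt [ 0.001 -0.001  1.   ]
[-0.15185611  0.07984856] 152.26383345266694 [-0.23745472  0.0551075   0.00981116]
t 7.4333 tcp [0.5047 0.1187 0.3041] phi 88.5 turn z -0.37 shift [ -1.29 -15.87   6.16] q6 -2.13 w 0.0386 tilt [ 0.001 -0.001  1.   ]
tin
top 184 [ 0.47726258 -0.034668    0.04316057]
scene 294 [ 0.4781445  -0.03320567  0.04326497]
knob
top 50 [ 0.53703444 -0.28023676  0.00621244]
scene 54 [ 0.53874692 -0.27856579  0.0065314 ]
top 42 [ 0.53771084 -0.28061958  0.06617087]
top plate [ 0.53741894 -0.28018431  0.02229992] [0.10297414 0.10210013 0.00856591]
scene 31 [ 0.53763287 -0.27733084  0.06821454]
scene plate [ 0.53834455 -0.27904817  0.02250391] [0.10556986 0.10570644 0.0088631 ]
```

Emit:
{"fn": "play_rows", "kwargs": {
  "commands": [
    [-0.2,-1,0,0,0,-0.4,0.55],
    [-0.2,-1,0,0,0,0,0.55],
    [-0.2,-1,0,0,0,0,0.55],
    [-0.2,-1,0,0,0,0,0.55],
    [-0.2,-1,0,0,0,0,0.55],
    [-0.2,-1,0,0,0,0,0.55],
    [-0.1,-1,0,0,0,0,0.55],
    [0,-1,0,0,0,0,0.55],
    [0,-1,0,0,0,0,0.55],
    [0,-1,0,0,0,0,0.55]
  ]
}}

```text
time: 8.62
tcp_pos: [0.5372, -0.1325, 0.3037]
eef_rot: [-0.002, 1.0, -0.0, 0.0]
force: [0.3, -0.8, 1.2]
gripper_width: 0.0384
gripper_force: 0.0
```

Emit:
{"fn": "play_rows", "kwargs": {
  "commands": [
    [0,-1,0.8,0,0,0,0.55],
    [0,-1,0.8,0,0,0,0.55],
    [0,-1,0.8,0,0,0,0.55],
    [0,-1,0.8,0,0,0,0.55],
    [0,-1,0.8,0,0,0,0.55],
    [0,-0.9,0.8,0,0,0,0.55],
    [0,0,0.8,0,0,0,0.55],
    [0,0,0.6,0,0,0,0.55],
    [0,0,0,0,0,0,0.55],
    [0,0,0,0,0,0,0.55]
  ]
}}

```text
time: 9.45
tcp_pos: [0.5374, -0.2789, 0.1484]
eef_rot: [-0.002, 1.0, 0.0, -0.001]
force: [-0.1, 0.6, -0.4]
gripper_width: 0.0381
gripper_force: 0.0
```

```bash
python3 -c "
from h import *
plan(.5375,-.2793,.048,90)"
```

```text
t 9.45 tcp [ 0.5374 -0.2789  0.1484] phi 90.2 turn z 0.05 shift [-0.   -0.02  4.02] q6 -1.35 w 0.0381 tilt [-0.002 -0.     1.   ]
```

Emit:
{"fn": "play_rows", "kwargs": {
  "commands": [
    [0,0,0.8,0,0,0,0.55],
    [0,0,0.8,0,0,0,0.55],
    [0,0,0.8,0,0,0,0.55],
    [0,0,0.8,0,0,0,0.55],
    [0,0,0.5,0,0,0,0.55],
    [0,0,0.33,0,0,0,0.55],
    [0,0,0,0,0,0,0.55],
    [0,0,0,0,0,0,0.7]
  ]
}}

```text
time: 10.12
tcp_pos: [0.5387, -0.279, 0.0493]
eef_rot: [-0.002, 1.0, -0.0, 0.001]
force: [-0.8, 0.1, -0.1]
gripper_width: 0.0275
gripper_force: 0.0
```

Emit:
{"fn": "play_rows", "kwargs": {
  "commands": [
    [0,0,0,0,0,0,0.75],
    [0,0,0,0,0,0,0.78],
    [0,0,0,0,0,0,0.8],
    [0,0,0,0,0,0,0.9],
    [0,0,0,0,0,0,1],
    [0,0,0,0,0,0,1],
    [0,0,0,0,0,0,1],
    [0,0,0,0,0,0,1]
  ],
  "force": 90
}}

```text
time: 10.78
tcp_pos: [0.5388, -0.2799, 0.0498]
eef_rot: [-0.002, 1.0, -0.001, 0.001]
force: [-0.8, -3.9, 5.8]
gripper_width: 0.0135
gripper_force: 87.9
```

Emit:
{"fn": "play_rows", "kwargs": {
  "commands": [
    [0,0,-0.2,0,0,0,1],
    [0,0,-0.2,0,0,0,1],
    [0,0,0,0,0,0,1]
  ]
}}

```text
time: 11.03
tcp_pos: [0.5377, -0.2783, 0.0583]
eef_rot: [-0.002, 1.0, 0.0, -0.0]
force: [0.7, -0.1, -3.3]
gripper_width: 0.0134
gripper_force: 87.9
```

```bash
python3 - <<'E'
from h import *
s=sensors.sense(); print(s['tcp_pos'],s['force'],s['gripper_width'],s['gripper_force'])
p,d=snap('scene'); cv2.imwrite('pics/g1.png',cv2.resize(p[170:290,240:400,::-1],(800,600)))
E
```

```text
[ 0.53768837 -0.27825137  0.05831969] [ 0.67896641 -0.13987556 -3.2805574 ] 0.013404795041186725 87.94283866882324
```

View pics/g1.png

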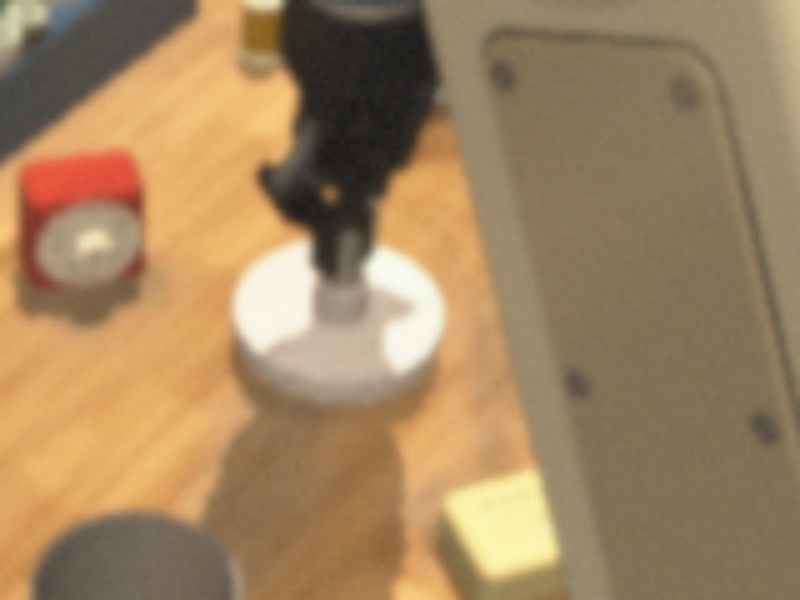

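The fingers hold the knob and the cover (centre about crop (340,310)) hangs level, clear of the worktop. The measured load is 3.3 N, which matches both lids. Raise and carry.

Emit:
{"fn": "play_rows", "kwargs": {
  "commands": [
    [0,0,-0.3,0,0,0,1],
    [0,0,-0.5,0,0,0,1],
    [0,0,-0.6,0,0,0,1],
    [0,0,-0.6,0,0,0,1],
    [0,0,-0.6,0,0,0,1],
    [0,0,-0.6,0,0,0,1],
    [0,0,-0.6,0,0,0,1],
    [0,0,-0.5,0,0,0,1],
    [0,0,-0.3,0,0,0,1],
    [0,0,-0.1,0,0,0,1]
  ]
}}

```text
time: 11.92
tcp_pos: [0.5383, -0.2788, 0.177]
eef_rot: [-0.002, 1.0, -0.0, 0.001]
force: [0.1, 0.3, -3.2]
gripper_width: 0.0137
gripper_force: 88.0
```

Emit:
{"fn": "play_rows", "kwargs": {
  "commands": [
    [0,0.2,0,0,0,0,1],
    [0.1,0.4,0,0,0,0,1],
    [0.15,0.6,0,0,0,0,1],
    [0.15,0.6,0,0,0,0,1],
    [0.15,0.6,0,0,0,0,1],
    [0.15,0.6,0,0,0,0,1],
    [0.15,0.6,0,0,0,0,1],
    [0.15,0.6,0,0,0,0,1],
    [0.15,0.6,0,0,0,0,1],
    [0.15,0.6,0,0,0,0,1]
  ]
}}

```text
time: 12.75
tcp_pos: [0.5035, -0.1422, 0.1744]
eef_rot: [-0.002, 1.0, 0.0, -0.001]
force: [-0.4, 0.0, -3.1]
gripper_width: 0.0132
gripper_force: 88.1
```

Emit:
{"fn": "play_rows", "kwargs": {
  "commands": [
    [0.15,0.6,0,0,0,0,1],
    [0.15,0.6,0,0,0,0,1],
    [0.15,0.6,0,0,0,0,1],
    [0.15,0.6,0,0,0,0,1],
    [0.15,0.6,0,0,0,0,1],
    [0.15,0.6,0,0,0,0,1],
    [0.15,0.4,0,0,0,0,1],
    [0.15,0.2,0,0,0,0,1],
    [0,0,0,0,0,0,1],
    [0,0,0,0,0,0,1]
  ]
}}

```text
time: 13.58
tcp_pos: [0.4742, -0.039, 0.1754]
eef_rot: [-0.002, 1.0, -0.0, -0.0]
force: [-0.6, -0.2, -2.4]
gripper_width: 0.0136
gripper_force: 88.2
```

```bash
python3 - <<'E'
from h import *
plan(.479,-.0338,.13,90)
for c in('top','scene'):
    Q=cloud(c,snap(c)[1]).reshape(-1,3); s=sensors.sense()['tcp_pos']
    zp=s[2]-.0498+.021
    m=(abs(Q[:,0]-s[0])<.06)&(abs(Q[:,1]-s[1])<.06)&(Q[:,2]>zp-.006)&(Q[:,2]<zp+.006); print(c,m.sum(),(Q[m].min(0)+Q[m].max(0))/2,np.ptp(Q[m],0),zp)
print(sensors.sense()['force'],sensors.sense()['gripper_force'])
E
```

```text
t 13.5833 tcp [ 0.4742 -0.039   0.1754] phi 90.2 turn z 0.06 shift [-0.19  0.21  1.82] q6 -1.82 w 0.0136 tilt [-0.  0.  1.]
top 673 [ 0.47049654 -0.04527926  0.14505995] [0.10065923 0.09040121 0.00875744] 0.14665773596676443
scene 1383 [ 0.47435771 -0.03657594  0.146683  ] [0.10751934 0.10757058 0.01182886] 0.14666731802712987
[-0.35783106  0.46589858 -2.08480186] 88.19074988365173
```

Emit:
{"fn": "play_rows", "kwargs": {
  "commands": [
    [-0.19,0.21,0,0,0,0,1],
    [0,0,0.3,0,0,0,1],
    [0,0,0.4,0,0,0,1],
    [0,0,0.4,0,0,0,1],
    [0,0,0.4,0,0,0,1],
    [0,0,0.2,0,0,0,1],
    [0,0,0,0,0,0,1],
    [0,0,0,0,0,0,1]
  ]
}}

```text
time: 14.35
tcp_pos: [0.4793, -0.0339, 0.1329]
eef_rot: [-0.002, 1.0, -0.0, -0.0]
force: [0.6, 0.0, -3.6]
gripper_width: 0.0133
gripper_force: 88.2
```

```bash
python3 -c "
from h import *
plan(.479,-.0338,.1158,90)
p,d=snap('scene'); cv2.imwrite('pics/g2.png',cv2.resize(p[200:350,180:380,::-1],(800,600)))"
```

```text
t 14.35 tcp [ 0.4793 -0.0339  0.1329] phi 90.2 turn z 0.05 shift [0.01 0.   0.68] q6 -1.82 w 0.0133 tilt [-0.001  0.     1.   ]
```

View pics/g2.png

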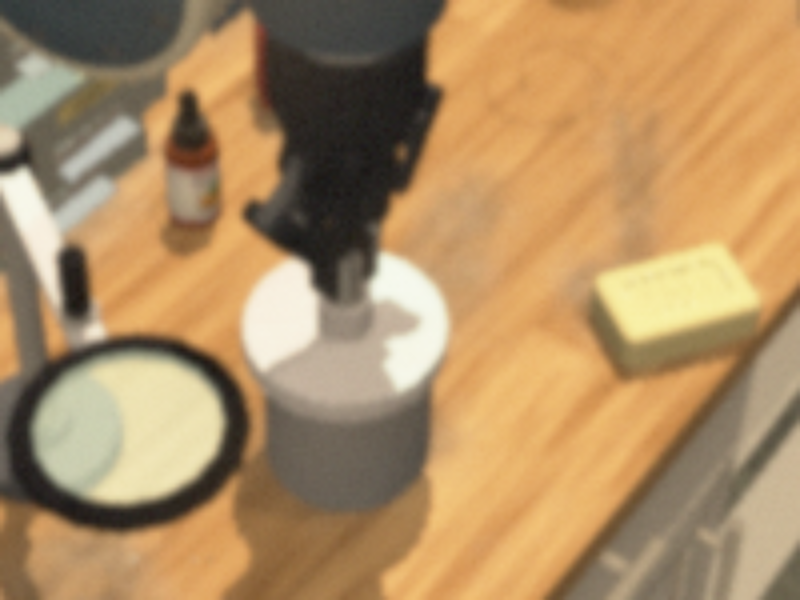

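The lids (cover centre about crop (345,330)) hang concentric over the tin (axis at about crop 348), with the lens well clear on the left. Lower slowly.

Emit:
{"fn": "play_rows", "kwargs": {
  "commands": [
    [0,0,0.1,0,0,0,1],
    [0,0,0.1,0,0,0,1],
    [0,0,0.1,0,0,0,1],
    [0,0,0.1,0,0,0,1],
    [0,0,0.1,0,0,0,1],
    [0,0,0.05,0,0,0,1],
    [0,0,0,0,0,0,1]
  ]
}}

```text
time: 14.98
tcp_pos: [0.4791, -0.0343, 0.1191]
eef_rot: [-0.002, 1.0, -0.001, -0.0]
force: [0.1, -2.6, -2.6]
gripper_width: 0.0135
gripper_force: 88.3
```

Emit:
{"fn": "play_rows", "kwargs": {
  "commands": [
    [0,0,0.05,0,0,0,1],
    [0,0,0.05,0,0,0,1],
    [0,0,0.02,0,0,0,1],
    [0,0,0,0,0,0,1]
  ]
}}

```text
time: 15.32
tcp_pos: [0.4792, -0.0341, 0.1163]
eef_rot: [-0.002, 1.0, -0.0, -0.0]
force: [0.5, -4.1, -0.9]
gripper_width: 0.0135
gripper_force: 88.4
```

Emit:
{"fn": "play_rows", "kwargs": {
  "commands": [
    [0,-0.03,0.03,0,0,0,1],
    [0,0,0.03,0,0,0,1],
    [0,0,0,0,0,0,1],
    [0,0,0,0,0,0,1]
  ]
}}

```text
time: 15.65
tcp_pos: [0.4793, -0.0345, 0.1157]
eef_rot: [-0.002, 1.0, 0.0, 0.0]
force: [-4.4, -3.2, 5.5]
gripper_width: 0.0134
gripper_force: 89.6
```

Emit:
{"fn": "play_rows", "kwargs": {
  "commands": [
    [0,0,0,0,0,0,0.8],
    [0,0,0,0,0,0,0.7],
    [0,0,0,0,0,0,0.6],
    [0,0,0,0,0,0,0.5],
    [0,0,0,0,0,0,0.5],
    [0,0,0,0,0,0,0.5],
    [0,0,0,0,0,0,0.5],
    [0,0,0,0,0,0,0.5],
    [0,0,0,0,0,0,0.5]
  ]
}}

```text
time: 16.4
tcp_pos: [0.4792, -0.0344, 0.1148]
eef_rot: [-0.002, 1.0, 0.0, 0.0]
force: [0.4, -1.0, -0.6]
gripper_width: 0.0429
gripper_force: 0.0
```

```bash
python3 - <<'E'
from h import *
plan(.479,-.0338,.0905,90)
for c in('top','scene'):
    p,d=snap(c); Q=cloud(c,d).reshape(-1,3)
    m=(abs(Q[:,0]-.479)<.06)&(abs(Q[:,1]+.034)<.06)&(Q[:,2]>.08)&(Q[:,2]<.094); q=Q[m]; print(c,m.sum(),(q.min(0)+q.max(0))/2,np.ptp(q,0))
    a=np.linalg.lstsq(np.c_[q[:,:2]-[.479,-.034],np.ones(len(q))],q[:,2],rcond=None)[0]; print(a)
cv2.imwrite('pics/g3.png',cv2.resize(p[200:350,180:380,::-1],(800,600)))
E
```

```text
t 16.4 tcp [ 0.4792 -0.0344  0.1148] phi 90.2 turn z 0.05 shift [0.01 0.03 0.97] q6 -1.82 w 0.0429 tilt [ 0. -0.  1.]
top 592 [ 0.47571955 -0.03885734  0.08655384] [0.09927472 0.09211516 0.00937566]
[0.00444571 0.00486506 0.08601701]
scene 1276 [ 0.4796385  -0.03188807  0.08640527] [0.10736956 0.10647456 0.01274506]
[ 0.00953243 -0.01073174  0.08779374]
```

View pics/g3.png

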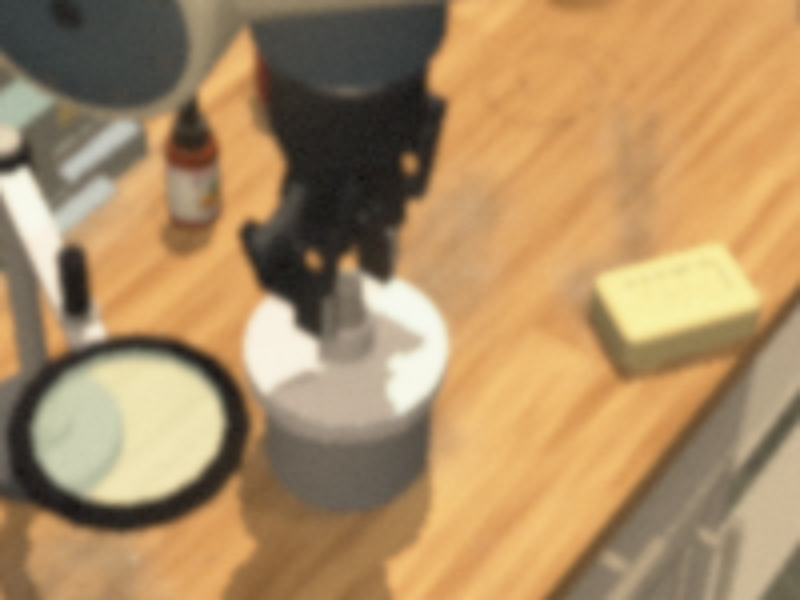

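The lids sit level on the tin (plate at 0.087 m as expected), and the fingers are free of the knob (crop (348,300)). Lower onto the collar and grip it.

Emit:
{"fn": "play_rows", "kwargs": {
  "commands": [
    [0,0,0.2,0,0,0,0.45],
    [0,0,0.2,0,0,0,0.45],
    [0,0,0.2,0,0,0,0.45],
    [0,0,0.2,0,0,0,0.45],
    [0,0,0.15,0,0,0,0.45],
    [0,0,0,0,0,0,0.45],
    [0,0,0,0,0,0,0.45]
  ],
  "force": 40
}}

```text
time: 17.08
tcp_pos: [0.4791, -0.0345, 0.0907]
eef_rot: [-0.002, 1.0, -0.0, -0.0]
force: [-0.9, 0.8, 0.2]
gripper_width: 0.0469
gripper_force: 0.0
```

Emit:
{"fn": "play_rows", "kwargs": {
  "commands": [
    [0,0,0,0,0,0,0.58],
    [0,0,0,0,0,0,0.62],
    [0,0,0,0,0,0,0.66],
    [0,0,0,0,0,0,0.7],
    [0,0,0,0,0,0,0.8],
    [0,0,0,0,0,0,1],
    [0,0,0,0,0,0,1],
    [0,0,0,0,0,0,1]
  ],
  "force": 40
}}

```text
time: 17.75
tcp_pos: [0.4796, -0.0345, 0.0915]
eef_rot: [-0.002, 1.0, -0.0, 0.0]
force: [-1.2, 0.4, 5.8]
gripper_width: 0.0273
gripper_force: 39.8
```

Emit:
{"fn": "play_rows", "kwargs": {
  "commands": [
    [0,0,-0.1,0,0,0,1],
    [0,0,-0.15,0,0,0,1],
    [0,0,-0.2,0,0,0,1],
    [0,0,-0.2,0,0,0,1],
    [0,0,0,0,0,0,1]
  ]
}}

```text
time: 18.17
tcp_pos: [0.4799, -0.0344, 0.1084]
eef_rot: [-0.002, 1.0, 0.0, 0.001]
force: [0.2, 0.2, -0.7]
gripper_width: 0.0273
gripper_force: 39.5
```

```bash
python3 - <<'E'
from h import *
s=sensors.sense(); print(s['tcp_pos'],s['force'],s['gripper_width'])
p,d=snap('scene'); cv2.imwrite('pics/g4.png',cv2.resize(p[200:350,180:380,::-1],(800,600)))
E
```

```text
[ 0.47990894 -0.03441655  0.10843697] [ 0.21819598  0.15918648 -0.66871691] 0.027303015097738935
```

View pics/g4.png

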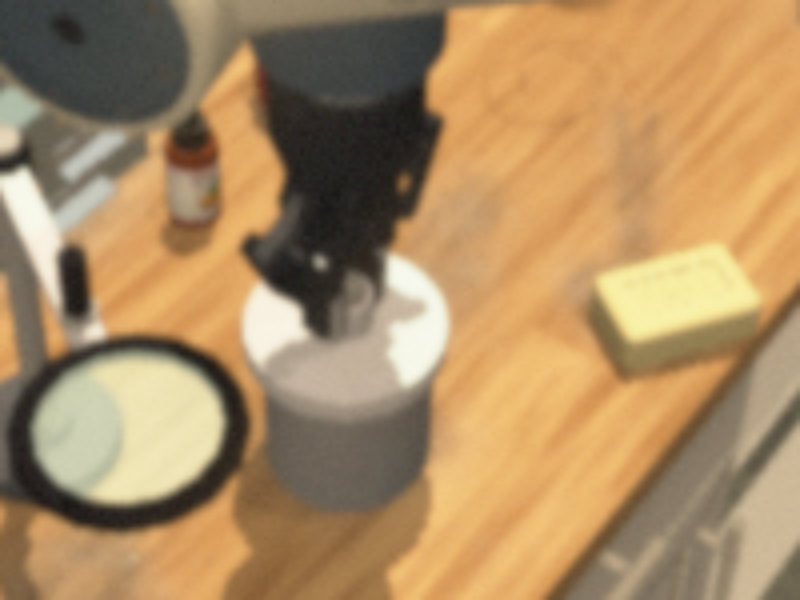

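The cover has risen alone (centre about crop (345,325)), level. The load is about 0.8 N, so the sifter lid stayed behind. Lift the rest.

Emit:
{"fn": "play_rows", "kwargs": {
  "commands": [
    [0,0,-0.2,0,0,0,1],
    [0,0,-0.3,0,0,0,1],
    [0,0,-0.3,0,0,0,1],
    [0,0,-0.3,0,0,0,1],
    [0,0,-0.3,0,0,0,1],
    [0,0,-0.3,0,0,0,1],
    [0,0,-0.3,0,0,0,1],
    [0,0,-0.3,0,0,0,1],
    [0,0,-0.3,0,0,0,1],
    [0,0,-0.3,0,0,0,1]
  ]
}}

```text
time: 19.05
tcp_pos: [0.4792, -0.0344, 0.1806]
eef_rot: [-0.002, 1.0, 0.0, 0.0]
force: [-0.3, -1.0, -1.6]
gripper_width: 0.0267
gripper_force: 39.5
```

Emit:
{"fn": "play_rows", "kwargs": {
  "commands": [
    [0,0,-0.2,0,0,0,1],
    [0,0,-0.1,0,0,0,1],
    [0,0,0,0,0,0,1],
    [0,0,0,0,0,0,1],
    [0,0,0,0,0,0,1],
    [0,0,0,0,0,0,1],
    [0,0,0,0,0,0,1],
    [0,0,0,0,0,0,1]
  ]
}}

```text
time: 19.72
tcp_pos: [0.4791, -0.0345, 0.187]
eef_rot: [-0.002, 1.0, -0.0, -0.0]
force: [-0.5, 0.2, -0.7]
gripper_width: 0.0267
gripper_force: 39.5
```

```bash
python3 - <<'E'
from h import *
s=sensors.sense(); print(s['tcp_pos'],s['force'],s['gripper_width'],s['gripper_force'])
p,d=snap('scene'); cv2.imwrite('pics/g5.png',cv2.resize(p[170:350,160:400,::-1],(800,600)))
E
python3 lens.py
```

```text
[ 0.4791005  -0.03448551  0.18704028] [-0.51515727  0.16217616 -0.69840309] 0.02671828044579198 39.486609287559986
t 19.7667 tcp [ 0.4791 -0.0345  0.1871] phi 90.2 turn z 7.55 shift [ 1.95  6.01 -1.6 ] q6 -1.82 w 0.0266 tilt [-0.  0.  1.]
[-0.15188683 -0.00776016] -177.0752029171228 [ 0.73977358 -0.11948869 -0.60676427]
```

View pics/g5.png

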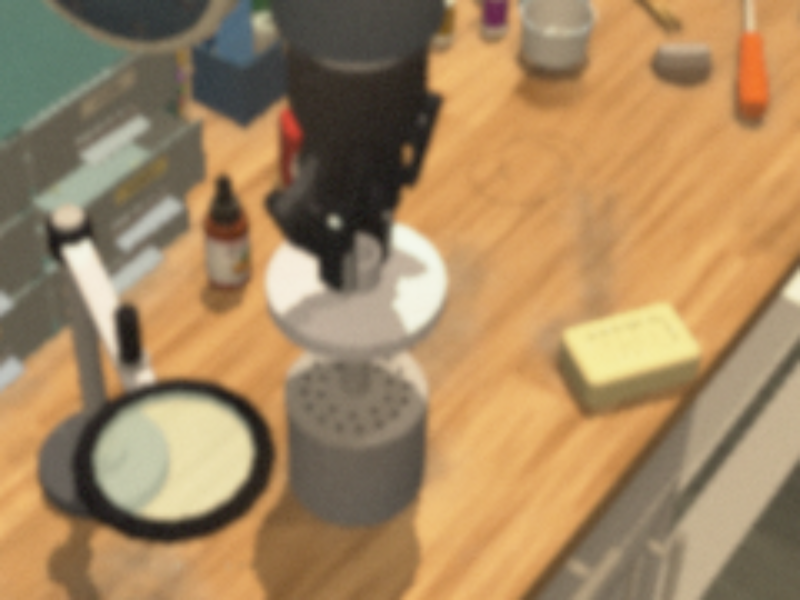

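The cover (crop (355,285)) is held level above the seated sifter lid (holes visible at (355,395)), and the lens is still at the left stop. Hand in.

```bash
python3 -c "
from h import *
print(close_job())"
```

```text
the job is handed in; nothing more can be done
None
```

The job is handed in: the magnifier arm is at its left stop, the sifter lid is seated on the tin, and the cover is held level about 95 mm above where it sat; the hand-in returned no verdict.

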